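# Seat an optical cell in an ink photometer

## Robot

A 6-joint arm with a two-finger parallel gripper is mounted at the origin on a cart in front of the work surface, level with it; the furniture and walls round the work are solid. World frame = base frame: x ahead of the robot, y to its left, z up, the work surface at z = 0. Lengths are in mm, angles in rad, forces in N, time in s.
With the tool pointing down it reaches from about 275 to 750 mm from the base axis. Payload 10.2 kg.
Tool frame: the origin (TCP) lies at the very end of the fingers, on their centre line; the grasp point (between the pads) lies 19 mm behind it; z points along the fingers, y is the line along which they close (so a half turn about z gives the same grasp; the last joint's range is limited). The gripper opens to 85 mm and grips with 20 to 120 N. Pads are 22 mm wide; open, the fingers measure 114 mm over their backs; the gripper's body (76 mm by 85 mm) begins 54 mm behind the grasp point. The pads swing forward as they close: fully open they stand 13 mm farther back than shut.
Start: joints at [-1.355, 0.313, 1.498, -0, 1.331, -0.223], TCP at [223.037, -475.274, 231.294] pointing down, gripper open.
Joint ranges: [-2.94, 2.94], [-0.97, 2.17], [0.19, 2.56], [-1.23, 4.37], [0.02, 3.11], [-2.88, 2.88]. Speed limits (rad/s): [2.39, 2.39, 3.01, 3.14, 3.14, 3.14].

## Interface

Orientations are given as a unit quaternion [w, x, y, z].
In Python, from rig import telemetry, optics, ctrl gives the robot as it stands.
- The arm moves only by the tool servo_tool, never from a script. Its argument "deltas" is a list of rows, each a list of 3 entries, a list of its own where there are three numbers: the shift along the tool's x, y, z in units of 20 cm (1.0 is 20 cm), then the turn, a rotation vector about the tool's x, y, z in units of 90 degrees (1.0 is 90 degrees), then the opening, from 0 (shut) to 1 (fully open). A call has 1 to 8 rows; each row shifts and turns the commanded pose from where the row before left it, along the tool's axes as they then stand; what a row does not reach is not made up. A row lasts 1/10 s, in which the tool goes at most 50 mm and 8.59 degrees, less where a joint would pass 70% of its speed; a pose out of reach is approached as far as the arm can. A call with a number of a shift or a turn outside -1 to 1 is refused whole. A call with a gripper value outside its range is refused whole. The fingers move at their own pace and stop on an object; "squeeze" is the grip in N (left out, the last holds). Time passes only in rows, so rows that do not move let the fingers close. It gives the time, the measured TCP pose, the force, the opening and the grip force at its end, in the units of the state.
- telemetry.sense(): the state, without advancing time (a new reading comes with each control period).
- optics.capture(name): name is "scene" or "top" or "wrist"; returns the picture (384x512x3 uint8, blue, green, red); there is no depth.
- optics.camera_model(name): a dict with "vfov" (degrees; the focal length in pixels is half the picture's height over the tangent of half this angle, whatever the lens; pixels are square), "cx", "cy" (the principal point, pixels), "R" (3x3) and "t" (3): a world point X has camera coordinates R X + t; the wrist camera has in their place "mount" (4x4, takes a point from camera to tool coordinates, whose origin is the TCP and whose axes are the flange's). Camera axes: x right, y down, z forward; pixel columns grow to the right and rows downward; lengths in mm; the calibration is good to about 2 mm. A picture is of the moment at which its call begins: read the wrist's pose just before it. camera_model takes no time and is no camera call.
- ctrl.finish_job(): hands the job in; it is judged then, once.
The state is a dict: "time_s": time; "joints": joint angles; "dq": joint speeds; "tau": joint torques, N m; "eef_pos": TCP position; "ee_rot": TCP orientation; "force": force on the tool from outside, world axes, zero at the start; "wrist_torque": the same for the moment, N m; "grip_width": opening from 0.0 (shut) to 1.0 (fully open); "grip_force": force on a finger pad.
Only numpy, scipy, OpenCV 4.12 (cv2) and the standard library are available. Lean on these libraries where they do the work, as an engineer would, in place of code of your own. Each camera call takes 0.05 s, during which the arm holds its last target. There are 200 camera calls.

## Task

Put the sample cell into the square well of the desk photometer, cap up, with its clear faces looking along the light path, that is at the lamp and the meter at the two ends of the instrument. Keep hold of it and push it straight down past the leaf spring until you feel the sprung seat inside push back firmly (about 10 N; more than 18 N could crack the cell), then let go and leave it resting on the seat.

Things in the scene. Friction and masses are not known exactly. Their poses are not given: they have to be found in the camera images.
- cell: Loose sample cell, 92 mm tall, about 0.1 kg, standing on the desk. Square body 24 x 24 mm, 60 mm tall, under a black oblong cap. The clear window faces look to its own +y and -y; the faces to +x and -x are white and ribbed. Origin: centre of the underside, z up to the cap. A half turn about z makes no difference.
- cell_cap (a point): Centre of the cell's solid black cap, 76 mm above the underside, axes as the cell's. The cap is 36 (x) x 24 (y) x 32 mm tall, flush with the clear faces and 6 mm proud of each ribbed face: grip it across y (24 mm).
- photometer: Instrument fixed to the desk, 86 (x) x 214 (y) mm. In its middle an open square well of bare metal, 42.5 mm outside; to its own +y a grey lamp housing with black ribs on top, to -y a grey meter housing with a dark display, both 58 mm tall, 34 to 98 mm from the well's axis. The light path is its own y axis, through 8 mm slits in the well's two y walls. Origin: on the well's axis at desk level, z up.
- well_mouth (a point): Centre of the well's mouth at rim height, 62 mm above the desk, axes as the photometer's. Well 26.5 x 26.5 mm inside, mouth bevelled 3 mm wide and 4 mm deep. Deep inside is a sprung seat (12 N per mm, 3 mm of give at most) set to an unknown height: its top lies anywhere from 22 to 44 mm below the rim, is not measured and must be felt for.
- leaf_spring (a point): Middle of the steel leaf spring in the well's +x wall, 21 mm below the rim (the spring spans 5 to 30 mm below it). It presses an entering cell against the -x wall and drags on it by about 1 to 5 N, more than the cell's weight: a cell let go early stays where it is.
Mind the look-alikes: they are no part of the job. What is shaped like the cell but blue or green is not meant.

How it is judged (in metres and radians):
On the way, in this order (a step that is already met when the one before it is completed fails the run):
1. the cell is in the well, at least 18 mm deep, its clear faces along the light path (z of cell in the frame of photometer below 0.044 m and horizontal distance between cell and well_mouth below 0.004 m and angle between the y axis of cell and the y axis of photometer, either way round below 0.12 rad), for 0.05 s.
2. the cell is pressed on the sprung seat with at least 3 N (contact force between cell and seat_c0 above 3 N and angle between the y axis of cell and the y axis of photometer, either way round below 0.12 rad), for 0.1 s.
At the end, for the whole second after the job is handed in: The cell stands released and at rest in the well, upright within 5.7 degrees, at least 18 mm deep, within 4 mm of the axis, clear faces along the light path within 6.8 degrees, its underside on the sprung seat (a gap under 2 mm: within 6.2 mm of the middle of the 8 mm thick seat) (all of step 1 and distance between cell and seat_c0 below 0.0062 m and angle between cell's own z axis and vertical below 0.1 rad and linear speed of cell below 0.02 m/s); the robot touches nothing.
It fails at once if the cell is forced against the photometer or its seat with more than 25 N in all (the leaf spring's own squeeze of about 6 N included) (contact force between cell and photometer above 25 N).
It also fails if it takes over 54 s, if anything falls off the work surface, if the arm or the gripper's body presses on something with over 40 N, if the wrist force passes 120 N, or if a joint passes its speed limit or range.

## Working session

There is one attempt and no reset: what is moved stays moved. The work goes in short steps, Python scripts to look and compute and a tool call to move; the robot and the scene stay as the last step left them, time stands still between calls to the robot, and variables do not carry over. Pictures are saved under pics/ and viewed, at most 10 in all, crops included, and the job is handed in when it is done.

Besides the shell and the picture viewer there is one more tool, called after "Request:" as a command line: name --argument value ..., lists and objects as JSON in quotes. servo_tool: Moves the arm, as the interface text tells. Its arguments: {"type":"object","properties":{"deltas":{"type":"array"},"squeeze":{"type":"number"}},"required":["deltas"]}

```bash
mkdir -p pics; ls
python3 - <<'E'
from rig import telemetry, optics
import cv2,numpy as np
print(telemetry.sense())
for n in("scene","top"):
    im=optics.capture(n); cv2.imwrite(f"pics/{n}0.png",im); print(n,optics.camera_model(n))
print(optics.camera_model("wrist"))
E
```

```text
pics
{'time_s': 0.0, 'joints': array([-1.35539555e+00,  3.13423253e-01,  1.49846323e+00,  1.72187478e-05,
        1.33102508e+00, -2.23382964e-01]), 'dq': array([ 0.00028606,  0.00038232, -0.00156335,  0.00084205,  0.00099812,
        0.00102041]), 'tau': array([ 1.18963326e-03, -4.12261927e+01, -2.59747195e+01, -1.19819920e-04,
        4.01067431e-03,  1.45257280e-05]), 'eef_pos': array([ 222.98156012, -474.992338  ,  230.73893173]), 'ee_rot': array([-6.59413174e-04,  9.76030215e-01,  2.17634061e-01,  1.09935910e-05]), 'force': array([ 0.50222867, -0.08067462,  0.89948616]), 'wrist_torque': array([ 0.0110911 , -0.00142832,  0.00596349]), 'grip_force': 0.0, 'grip_width': 0.996222668166572}
scene {'vfov': 43.569731396096515, 'cx': 253.75023924953118, 'cy': 197.53606127162408, 'R': array([[-0.82197081, -0.56952205, -0.00293665],
       [-0.29993806,  0.43726164, -0.84784398],
       [ 0.48414993, -0.69602219, -0.53023764]]), 't': array([ 422.00128467,  233.24533633, 1013.08997899])}
top {'vfov': 53.874182915805704, 'cx': 252.88285611293958, 'cy': 194.89805678312496, 'R': array([[-0.01870588, -0.99953963,  0.0238877 ],
       [-0.99139176,  0.01544622, -0.13001458],
       [ 0.12958575, -0.0261141 , -0.99122429]]), 't': array([-15.85351882, 523.12322579, 928.31277737])}
{'vfov': 65.4572707551446, 'cx': 254.68166140572635, 'cy': 191.4167647198546, 'mount': array([[ 6.42344147e-04, -9.55193693e-01, -2.95980735e-01,
         7.47493273e+01],
       [ 9.99999767e-01,  5.45607253e-04,  4.09429995e-04,
         9.23499293e-01],
       [-2.29595713e-04, -2.95980929e-01,  9.55193822e-01,
        -1.42222559e+02],
       [ 0.00000000e+00,  0.00000000e+00,  0.00000000e+00,
         1.00000000e+00]])}
```

View pics/scene0.png

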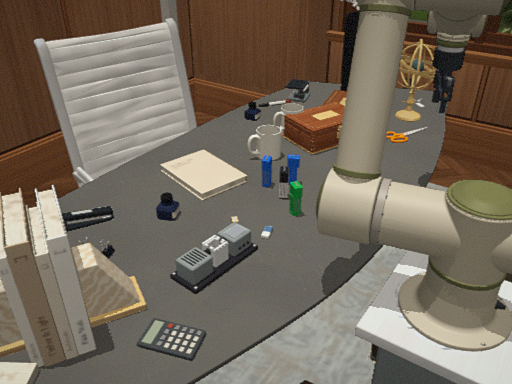

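View pics/top0.png

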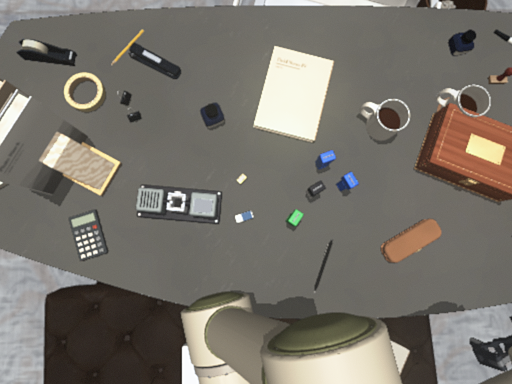

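The scene shows the cell (black cap, white ribs) at top (316,188) / scene (284,180). Its look-alikes are blue at top (326,157) and (348,181), and green at top (295,217). The black ink bottle at (212,115) is a different shape. The photometer is at top (178,203), with the ribbed lamp on the left (150,200) and the meter on the right (205,204). I choose the black cap, and will check it in a crop.

```bash
cat > h.py <<'E'
from rig import telemetry, optics
import cv2,numpy as np
from scipy.spatial.transform import Rotation as Ro
def pose():
    s=telemetry.sense(); q=s['ee_rot']; return Ro.from_quat([q[1],q[2],q[3],q[0]]).as_matrix(),s['eef_pos']
def cam(n,P=None):
    m=optics.camera_model(n); f=192/np.tan(np.radians(m['vfov']/2))
    if n=="wrist":
        Rt,p=P or pose(); M=np.array(m['mount']); Rw=Rt@M[:3,:3]; c=Rt@M[:3,3]+p
    else:
        Rw=np.array(m['R']).T; c=-Rw@np.array(m['t'])
    return f,m['cx'],m['cy'],Rw,c
def ray(n,uv,z,P=None):
    f,cx,cy,Rw,c=cam(n,P); uv=np.atleast_2d(np.array(uv,float))
    d=np.c_[(uv[:,0]-cx)/f,(uv[:,1]-cy)/f,np.ones(len(uv))]@Rw.T
    return c+d*((z-c[2])/d[:,2])[:,None]
def proj(n,X,P=None):
    f,cx,cy,Rw,c=cam(n,P); q=(np.atleast_2d(X)-c)@Rw; return q[:,:2]/q[:,2:]*f+[cx,cy]
E
python3 - <<'E'
from h import *
T=cv2.imread("pics/top0.png");S=cv2.imread("pics/scene0.png")
a=cv2.resize(T[140:235,265:375],None,fx=3.6,fy=3.6,interpolation=2);b=cv2.resize(S[140:235,235:345],None,fx=3.6,fy=3.6,interpolation=2)
cv2.imwrite("pics/crop1.png",np.hstack([a,b]))
print("cell top",ray("top",[316,188],92)," blue",ray("top",[[326,157],[348,181]],92),"green",ray("top",[295,217],92))
print("cell sc cap top",ray("scene",[284,168],92))
print("well",ray("top",[177,202],62), ray("top",[[150,200],[205,204]],58))
E
```

```text
cell top [[ 529.62637138 -175.71130005   92.        ]]  blue [[ 605.60218121 -203.28258606   92.        ]
 [ 545.56795305 -254.17873498   92.        ]] green [[ 460.58668182 -122.64866039   92.        ]]
cell sc cap top [[ 533.53134888 -178.43289146   92.        ]]
well [[504.47479095 162.63248594  62.        ]] [[510.95557217 229.59013754  58.        ]
 [498.86099177  94.47895191  58.        ]]
```

View pics/crop1.png

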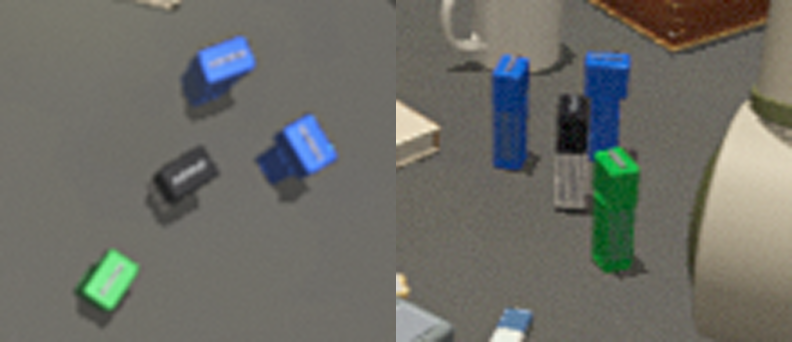

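The crop shows the black-capped, white-ribbed cell at crop (188,172). Its cap runs lower-left to upper-right, it stands clear of the blue and green ones, and both views agree to 5 mm. I'll move above it for a close wrist view.

Request:
servo_tool --deltas '[[[0.145,-0.05,0.01],[0,0,0],1],[[0.145,-0.05,0.01],[0,0,0],1],[[0.145,-0.05,0.01],[0,0,0],1],[[0.145,-0.05,0.01],[0,0,0],1],[[0.145,-0.05,0.01],[0,0,0],1],[[0.145,-0.05,0.01],[0,0,0],1],[[0.145,-0.05,0.01],[0,0,0],1]]'

```text
time_s: 0.8
eef_pos: [377.8, -324.6, 217.0]
ee_rot: [-0.0, 0.976, 0.218, -0.0]
force: [-0.1, -0.3, 0.4]
grip_width: 0.997
grip_force: 0.0
```

Request:
servo_tool --deltas '[[[0.145,-0.05,0.01],[0,0,0],1],[[0.145,-0.05,0.01],[0,0,0],1],[[0.145,-0.05,0.01],[0,0,0],1],[[0.145,-0.05,0.01],[0,0,0],1],[[0.145,-0.05,0.01],[0,0,0],1],[[0.145,-0.05,0.01],[0,0,0],1],[[0.145,-0.05,0.01],[0,0,0],1]]'

```text
time_s: 1.5
eef_pos: [531.8, -174.9, 202.9]
ee_rot: [-0.0, 0.976, 0.218, -0.0]
force: [-0.2, -0.8, -0.8]
grip_width: 1.001
grip_force: 0.0
```

Request:
servo_tool --deltas '[[[0,0,0],[0,0,-0.088],1],[[0,0,0],[0,0,-0.088],1],[[0,0,0],[0,0,-0.088],1],[[0,0,0],[0,0,-0.088],1],[[0,0,0],[0,0,-0.088],1],[[0,0,0],[0,0,-0.088],1]]'

```text
time_s: 2.1
eef_pos: [530.9, -176.0, 202.9]
ee_rot: [-0.0, 0.804, 0.595, -0.0]
force: [-0.7, 0.0, -0.3]
grip_width: 0.999
grip_force: 0.0
```

Request:
servo_tool --deltas '[[[0,0,0],[0,0,-0.088],1],[[0,0,0],[0,0,-0.088],1],[[0,0,0],[0,0,-0.088],1],[[0,0,0],[0,0,-0.088],1],[[0,0,0],[0,0,-0.088],1],[[0,0,0],[0,0,-0.088],1],[[0,0,0],[0,0,0],1],[[0,0,0],[0,0,0],1]]'

```text
time_s: 2.9
eef_pos: [531.0, -176.0, 203.1]
ee_rot: [-0.0, 0.5, 0.866, 0.0]
force: [-0.1, -0.2, -0.4]
grip_width: 1.007
grip_force: 0.0
```

Run:
```python
from h import *
P=pose(); print(P)
im=optics.capture("wrist"); cv2.imwrite("pics/w1.png",im); np.savez("w1.npz",R=P[0],p=P[1])
```

```text
(array([[-4.99529966e-01,  8.66296494e-01, -4.44019155e-04],
       [ 8.66296480e-01,  4.99530105e-01,  2.87865791e-04],
       [ 4.71178061e-04, -2.40854642e-04, -9.99999860e-01]]), array([ 531.00333093, -175.98842094,  203.07557096]))
```

View pics/w1.png

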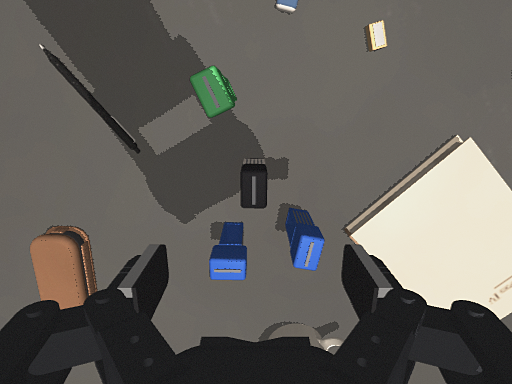

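The cap is at (254,185), near the image centre and almost aligned with the tool. The white ribs show at (254,162), and the blue and green ones stand apart. Next I'll measure the cap edges.

Run:
```python
from h import *
d=np.load("w1.npz");P=(d['R'],d['p']); im=cv2.imread("pics/w1.png")
g=im.max(2); 
for r in(176,190,200): print(r,g[r,232:280])
print("col",g[150:220,248], g[150:220,260])
m=np.zeros_like(g); sub=(g[150:220,225:285]<50).astype(np.uint8)
sub=cv2.morphologyEx(sub,cv2.MORPH_CLOSE,np.ones((7,7)))
n,l,st,c=cv2.connectedComponentsWithStats(sub); i=l[40,22]; print(i,st,c)
k=(l==i).astype(np.uint8); cn=max(cv2.findContours(k,0,2)[0],key=cv2.contourArea)
r=cv2.minAreaRect(cn); print(r); b=cv2.boxPoints(r)+[225,150]
W=ray("wrist",b,92,P); print(b,W); print("tool frame",(W-P[1])@P[0])
```

```text
176 [73 72 73 72 72 69 74 75 44 26 34 44 43 40 42 43 42 42 38 35 83 84 86 70
 45 41 43 44 41 43 44 42 44 33 27 55 71 70 71 69 68 70 70 67 67 69 71 69]
190 [ 71  72  70  72  69  71  68  76  70  36  38  39  43  39  42  42  42  38
  36  29 108 111 112  84  44  39  40  41  41  41  39  40  39  33  19 109
 110 105 108 105 106 106 106 106 107 106 107 106]
200 [108 107 108 107 106 107 107 114  76  33  28  38  39  40  40  41  41  36
  37  29 108 110 112  82  41  37  38  42  40  40  37  34  34  36  16 108
 111 108 106 106 107 106 108 105 108 107 105 106]
col [ 69  70  69  70  72  71  71  70  65 112 109 110 114  93  17  23  24  21
  25  23  25  34  39  41  43  46  42  44  42  40  44  41  42  41  40  42
  39  42  39  39  42  40  40  38  39  39  41  41  38  41  41  38  39  40
  41  37  35  32  96 109 106 107 108 107 107 108 104 108 107 108] [ 71  70  70  71  70  69  70  68  56 102  88  85 105 108  11  27  27  27
  30  26  28  28  34  42  45  45  41  38  44  41  45  45  43  42  45  41
  44  41  38  41  41  44  39  41  42  44  37  41  37  40  40  38  38  38
  39  39  36  25  70 115 108 106 105 105 105 107 106 109 107 106]
1 [[   0    0   60   70 2999]
 [  15    8   28   50 1201]] [[29.97532511 34.56385462]
 [28.31307244 34.34054954]]
((28.5, 32.5), (49.0, 27.0), 90.0)
[[240. 158.]
 [267. 158.]
 [267. 207.]
 [240. 207.]] [[ 506.21835978 -160.005297     92.        ]
 [ 526.27423311 -148.41819997   92.        ]
 [ 549.10425677 -186.86440794   92.        ]
 [ 528.01842054 -199.05157385   92.        ]]
tool frame [[ 26.17462342 -13.46032896 111.09116141]
 [ 26.19397507   9.70210759 111.08559174]
 [-18.5161205   10.27463874 111.06438743]
 [-18.54081237 -14.07980354 111.07024168]]
```

Run:
```python
from h import *
d=np.load("w1.npz");P=(d['R'],d['p'])
W=ray("wrist",[[240.6,176],[266.9,176],[240.5,200],[266.5,200],[253.6,171.3],[253.6,208]],92,P); T=(W-P[1])@P[0]; print(T)
```

```text
[[ 10.26697916 -13.15652247 111.0835929 ]
 [ 10.28763219   9.81844459 111.078069  ]
 [-11.87271665 -13.53967278 111.07325344]
 [-11.84973208   9.74159297 111.06765687]
 [ 14.48665244  -1.7977597  111.08284531]
 [-19.48884818  -1.81219737 111.06684027]]
```

Request:
servo_tool --deltas '[[[-0.0125,-0.009,0],[0,0,0],0.6],[[0,0,0.1],[0,0,0],0.6],[[0,0,0.1],[0,0,0],0.6],[[0,0,0.1],[0,0,0],0.6],[[0,0,0.1],[0,0,0],0.6],[[0,0,0.1],[0,0,0],0.6],[[0,0,0.1],[0,0,0],0.6],[[0,0,0.05],[0,0,0],0.6]]' --squeeze 40

```text
time_s: 3.75
eef_pos: [530.2, -179.0, 71.7]
ee_rot: [-0.001, 0.499, 0.866, -0.0]
force: [-0.2, 0.1, -0.6]
grip_width: 0.597
grip_force: 0.0
```

Request:
servo_tool --deltas '[[[0,0,0.05],[0,0,0],0.6],[[0,0,0.02],[0,0,0],0.6],[[0,0,0],[0,0,0],0.6],[[0,0,0],[0,0,0],0.45],[[0,0,0],[0,0,0],0.4],[[0,0,0],[0,0,0],0.35]]'

```text
time_s: 4.35
eef_pos: [531.0, -179.2, 59.7]
ee_rot: [0.0, 0.499, 0.867, 0.0]
force: [-0.4, -0.1, -0.2]
grip_width: 0.348
grip_force: 0.0
```

Request:
servo_tool --deltas '[[[0,0,0],[0,0,0],0.3],[[0,0,0],[0,0,0],0.25],[[0,0,0],[0,0,0],0.2],[[0,0,0],[0,0,0],0.1],[[0,0,0],[0,0,0],0],[[0,0,0],[0,0,0],0]]'

```text
time_s: 4.95
eef_pos: [531.0, -179.2, 59.6]
ee_rot: [0.0, 0.499, 0.867, -0.0]
force: [-1.0, 0.5, 5.6]
grip_width: 0.273
grip_force: 39.7
```

Request:
servo_tool --deltas '[[[0,0,-0.02],[0,0,0],0],[[0,0,-0.08],[0,0,0],0],[[0,0,-0.12],[0,0,0],0],[[0,0,-0.12],[0,0,0],0],[[0,0,-0.12],[0,0,0],0],[[0,0,-0.12],[0,0,0],0],[[0,0,-0.12],[0,0,0],0]]' --squeeze 60

```text
time_s: 5.65
eef_pos: [530.4, -178.9, 199.9]
ee_rot: [-0.001, 0.499, 0.867, -0.0]
force: [0.6, 0.1, -0.8]
grip_width: 0.27
grip_force: 58.8
```

Request:
servo_tool --deltas '[[[0.11,0.09,0],[0,0,0],0],[[0.11,0.09,0],[0,0,0],0],[[0.11,0.09,0],[0,0,0],0],[[0.11,0.09,0],[0,0,0],0],[[0.11,0.09,0],[0,0,0],0],[[0.11,0.09,0],[0,0,0],0]]'

```text
time_s: 6.25
eef_pos: [557.5, -9.5, 198.9]
ee_rot: [-0.001, 0.499, 0.867, -0.0]
force: [0.2, 0.8, -0.7]
grip_width: 0.273
grip_force: 58.8
```

Request:
servo_tool --deltas '[[[0.11,0.09,0],[0,0,0],0],[[0.11,0.09,0],[0,0,0],0],[[0.11,0.09,0],[0,0,0],0],[[0.11,0.09,0],[0,0,0],0],[[0.11,0.09,0],[0,0,0],0],[[0.11,0.09,0],[0,0,0],0]]'

```text
time_s: 6.85
eef_pos: [584.5, 158.8, 198.8]
ee_rot: [-0.001, 0.499, 0.867, -0.0]
force: [0.7, -0.4, -0.7]
grip_width: 0.275
grip_force: 58.8
```

Request:
servo_tool --deltas '[[[0,0,0],[0,0,-0.0875],0],[[0,0,0],[0,0,-0.0875],0],[[0,0,0],[0,0,-0.0875],0],[[0,0,0],[0,0,-0.0875],0],[[0,0,0],[0,0,-0.0875],0],[[0,0,0],[0,0,-0.0875],0],[[0,0,0],[0,0,-0.0875],0],[[0,0,0],[0,0,0],0]]'

```text
time_s: 7.65
eef_pos: [584.5, 157.7, 198.8]
ee_rot: [-0.001, 0.04, 0.999, -0.0]
force: [1.0, -0.0, -0.6]
grip_width: 0.267
grip_force: 59.1
```

Run:
```python
from h import *
P=pose(); print(P)
im=optics.capture("wrist"); cv2.imwrite("pics/w2.png",im); np.savez("w2.npz",R=P[0],p=P[1])
```

```text
(array([[-9.96740633e-01,  8.06643712e-02, -1.17070816e-03],
       [ 8.06645382e-02,  9.96741302e-01, -9.60973766e-05],
       [ 1.15914154e-03, -1.90218793e-04, -9.99999310e-01]]), array([584.50605973, 157.65003722, 198.84299537]))
```

View pics/w2.png

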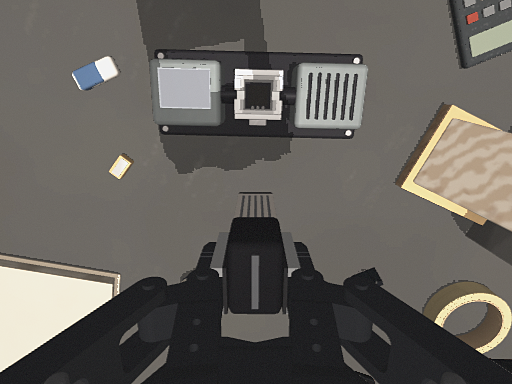

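The wrist view shows the well at (259,94), the meter at (187,90) and the lamp at (331,96), with the held cell at (255,255). Next a zoomed crop of the well for the rim edges.

Run:
```python
from h import *
im=cv2.imread("pics/w2.png")
cv2.imwrite("pics/crop2.png",cv2.resize(im[60:130,225:295],None,fx=8,fy=8,interpolation=0))
g=im.max(2).astype(int)
for r in(80,84,105,110,115): print(r,g[r,228:292])
for c in(238,242,262,278,281): print(c,g[60:130,c])
```

```text
80 [ 59  63  64  63  59  43 156 255 249 245 246 249 212 229 240 231 114  95
 108 108 106 106 105 105  93  94  97  99  97  97  97  97  94  97  95  95
  95  93  97  97  95  93  93  94  88 124 162 161 159 179 209 208 249 254
 253 114  52  60  64  45  39  40  39  46]
84 [ 46  41  44  41  40  22 157 255 248 245 245 249 212 230 241 234 134  54
  36  38  37  40  43  41  42  42  40  43  41  42  40  40  43  40  43  40
  44  43  39  37  42  39  45 101  95 147 169 168 162 215 215 209 250 255
 251 113  49  61  64  65  45  42  38  52]
105 [ 44  44  42  40  37  19 174 221 216 216 220 227 168 158 170 141 104  50
  38  41  41  41  39  40  49  41  39  39  44  52  42  38  39  40  45  46
  40  43  44  41  38  35 102  97 129 167 166 166 216 216 213 216 230 199
  83  32  42  69  73  50  43  42  53  53]
110 [ 44  41  42  43  38  25 118 222 220 213 215 219 211 212 199 185 170 169
 170 171 170 171 171 168 167 164 171 153 145 148 146 147 148 141 143 147
 168 138 131 133 132 131 128 123 147 164 165 179 212 213 214 218 234 156
  58  38  39  40  40  39  39  42  59  62]
115 [ 41  44  42  40  39  33  80 228 226 2
[... 967 characters left out ...]
  42  43  45  41  41  45  91 116 108 105 143 184 175 166
 170 223 216 213 209 132 175 169 165 166 173  96  29  40  42  39]
278 [ 62  60  63  63  61  61  61  61  54  66 194 219 206 210 205 164 139 220
 214 213 209 217 216 215 215 216 216 215 214 217 219 156 238 237 237 235
 232 234 233 230 224 217 215 213 213 213 214 214 214 215 214 208 209 210
 160 210 216 212 210 198  17  38  39  41  41  38  40  39  40  42]
281 [ 63  59  63  62  61  61  59  60  55  62 180 255 252 250 253 255 188 255
 255 255 254 253 253 253 255 255 255 255 255 234 248  41  33  35  42  48
  43  37  27  31 105 209 199 197 197 199 154 156 156 157 156 102 102  79
  64  98  97  92  60  72  29  40  36  42  41  43  41  41  43  41]
```

View pics/crop2.png

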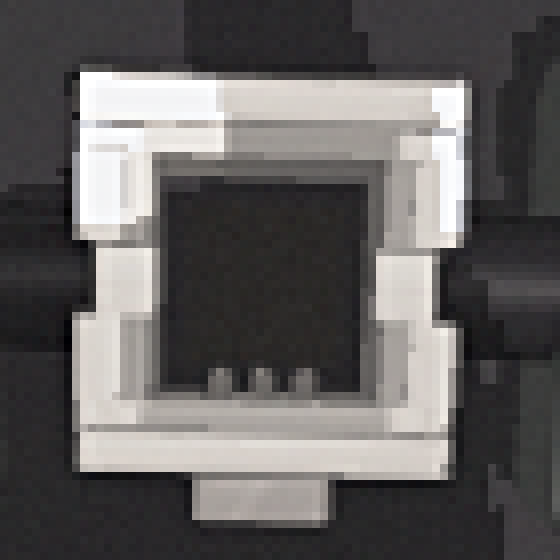

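The crop shows the rim's outer corners at about (234.7,69), (283.5,70), (281.2,119.7) and (234.2,118.7), with the leaf-spring tab at the bottom (the far side from the robot, photometer +x).

Run:
```python
from h import *
d=np.load("w2.npz");P=(d['R'],d['p']); im=cv2.imread("pics/w2.png")
o=lambda a:np.array(a)/8+[224.5,59.5]
for q in ([[78,72],[468,80],[450,478],[74,470]],):
    W=ray("wrist",o(q),62,P); T=(W-P[1])@P[0]
    print(T[:,:2].round(1),"center",W.mean(0),T.mean(0)); 
    print("sides",np.linalg.norm(W-np.roll(W,-1,0),axis=1))
    for a,b in((0,1),(3,2),(0,3),(1,2)): v=T[b]-T[a]; print(np.degrees(np.arctan2(v[1],v[0])).round(2),end=' ')
# base plate outline
g=im.max(2); hsv=im
m=((g<45)|(g>100)).astype(np.uint8)
# long edges of plate: first transition per column
e1=[];e2=[]
for c in list(range(170,226,3))+list(range(300,345,3)):
    col=g[:,c].astype(int)
    r=48
    for r in range(125,160):
        if col[r]<45 and col[r+1]>=48 and col[r+2]>48: e2.append((c,r+.5));break
print(len(e2)); X=ray("wrist",e2,5,P); T=(X-P[1])@P[0]
vx,vy,x0,y0=cv2.fitLine(T[:,:2].astype(np.float32),cv2.DIST_HUBER,0,.01,.01).ravel(); print("\nplate edge dir vs tool y deg",np.degrees(np.arctan(vx/vy)),x0,y0,e2[:3],e2[-3:])
# in-hand cell: lowest visible bottom edge
for c in(243,249,255,261,267): print(c,g[185:215,c])
for r in(198,205,212): print(r,g[r,232:280])
```

```text
[[101.  -19. ]
 [100.2  23.3]
 [ 58.1  22.5]
 [ 59.  -20.3]] center [505.18865708 165.66137015  62.        ] [ 79.54648816   1.61316812 136.93498863]
sides [42.33621162 42.09042414 42.75990257 42.02763848]
91.06 91.15 -178.27 -178.84 34

plate edge dir vs tool y deg -1.1321627 36.465744 -13.205475 [(170, 134.5), (173, 134.5), (176, 134.5)] [(336, 137.5), (339, 137.5), (342, 138.5)]
243 [110 108 110 111 110 113 117  31  53 125  88  54  57  53  56  55  57  56
  70  68  65  84 102  98  97 115 114 116 114 116]
249 [108 111 109 109 108 111 115  32  48 127  85  54  56  57  58  53  54  54
  53  57  54  55  56  54  51  67  70  67  69  68]
255 [107 110 109 109 108 112 114  31  47 124  89  56  58  58  58  59  55  60
  60  56  57  58  58  59  57  56  56  58  57  58]
261 [109 111 110 109 113 113 117  31  49 127  83  55  59  64  58  62  61  63
  62  67  67  66  66  66  70  72  71  69  73  72]
267 [110 111 109 109 111 114 117  33  48 125  84  57  62  60  61  66  64  70
  69  69  81  80  96  95  94 110 109 127 124 123]
198 [109 109 109 110 109 107 115 115 118 121  71  53  82 113 116 121  81  57
  83 114 116 120  81  58  82 116 117 118  96  64  68 114 117 120  95  60
  68 114 117 115 115 109 109 109 111 110 110 110]
205 [110 108 111 109 111 114 115 117 121  81  60  65 112 117 117 107  67  54
  95 114 117 123  81  57  67 116 119 120 109  67  52  98 116 118 122  81
  59  68 114 118 115 117 111 110 110 111 111 113]
212 [108 109 103 112 116 117 117 125  79  59  68 116 119 117 123  69  55  67
 116 118 118 123  71  58  69 116 121 115 123  69  58  83 116 118 120 127
  71  56  83 116 117 116 116 115 111 110 111 112]
```

Run:
```python
from h import *
d=np.load("w2.npz");P=(d['R'],d['p']); im=cv2.imread("pics/w2.png");g=im.max(2)
for r in(191,192,193): print(g[r,234:278])
z=P[1][2]-59.6
W=ray("wrist",[[239,192],[255,192],[271.5,192],[255,191.5]],z,P);print(((W-P[1])@P[0]).round(2))
```

```text
[109 107 110 110 112 111 113 115 114 117 115 114 119 115 114 115 117 113
 116 116 117 114 117 117 116 117 117 117 117 117 117 118 117 117 117 115
 116 113 112 111 112 111 110 111]
[109 112 108 110 113  67  33  30  34  31  32  30  34  31  33  32  31  32
  30  29  31  31  31  31  33  29  31  31  35  29  31  29  32  33  34  27
  31  78 109 113 111 112 111 111]
[110 110 109 111  89  70  69  72  71  53  46  45  47  48  47  48  47  47
  46  48  47  47  45  46  48  46  47  49  49  49  50  48  45  48  47  52
  46  40  79 107 111 111 110 111]
[[ 12.76 -12.28  59.62]
 [ 12.77  -0.96  59.62]
 [ 12.78  10.71  59.61]
 [ 13.14  -0.96  59.62]]
```

Request:
servo_tool --deltas '[[[0.1,0.003,0],[0,0,0],0],[[0.1,0.003,0],[0,0,0],0],[[0.1,0.003,0],[0,0,0],0],[[0.093,0.003,0],[0,0,0],0],[[0,0,0],[0,0,0.0128],0],[[0,0,0.1],[0,0,0],0],[[0,0,0.1],[0,0,0],0],[[0,0,0.1],[0,0,0],0]]'

```text
time_s: 8.5
eef_pos: [507.3, 166.4, 138.6]
ee_rot: [0.0, 0.053, 0.999, 0.0]
force: [-0.6, 0.3, -1.1]
grip_width: 0.271
grip_force: 59.0
```

Request:
servo_tool --deltas '[[[0,0,0.03],[0,0,0],0],[[0,0,0],[0,0,0],0],[[0,0,0],[0,0,0],0],[[0,0,0],[0,0,0],0]]'

```text
time_s: 8.9
eef_pos: [507.3, 166.6, 134.3]
ee_rot: [0.001, 0.051, 0.999, 0.0]
force: [0.3, 0.3, -0.7]
grip_width: 0.273
grip_force: 59.1
```

Run:
```python
from h import *
P=pose(); print(P)
a=optics.capture("scene"); b=optics.capture("wrist"); cv2.imwrite("pics/s3.png",a);cv2.imwrite("pics/w3.png",b)
np.savez("w3.npz",R=P[0],p=P[1])
cv2.imwrite("pics/crop3.png",np.hstack([cv2.resize(a[190:290,165:265],(400,400),interpolation=2),cv2.resize(b[120:260,185:325],(400,400),interpolation=2)]))
```

```text
(array([[-9.94741613e-01,  1.02400728e-01,  1.79274868e-03],
       [ 1.02401209e-01,  9.94743163e-01,  1.78262540e-04],
       [-1.76507028e-03,  3.60904800e-04, -9.99998377e-01]]), array([507.25106479, 166.55953866, 134.28198181]))
```

View pics/crop3.png

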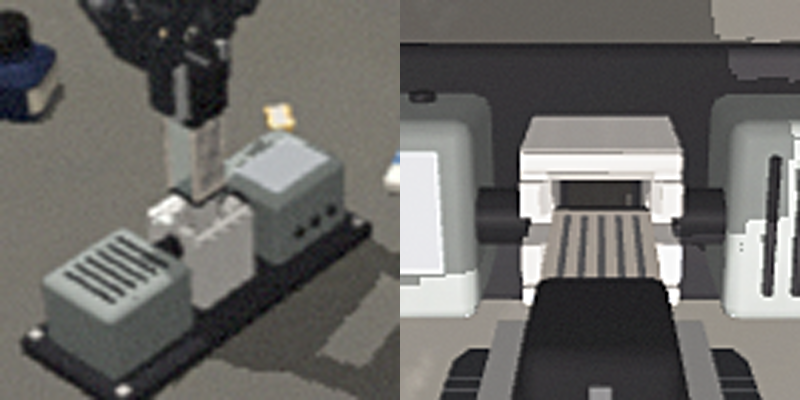

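The cell is centred over the well sideways (cell centre and rim centre both at column ~256). I'll check the fore-aft offset from the rim's near edge.

Run:
```python
from h import *
d=np.load("w3.npz");P=(d['R'],d['p']); g=cv2.imread("pics/w3.png").max(2)
for c in(236,248,262,276): print(c,g[155:200,c])
for r in(176,178,196): print(r,g[r,222:290])
T=lambda uv,z:((ray("wrist",uv,z,P)-P[1])@P[0]).round(2)
print("rim",T([[228,172.5],[255,172.5],[284,172.5]],62)); print("cell",T([[255,193]],P[1][2]-59.6))
```

```text
236 [ 56  54  54  55  50  84 169 159 157 157 157 156 156 158 158 158 157 197
 149 246 250 246 245 246 243 188 239 247 190 230 227 227 227 225 224 223
 223 223 221 224 250 251 255 141 154]
248 [ 53  55  52  50  49  85 168 158 155 157 156 155 156 154 155 155 154 193
 147 245 250 245 245 246 244 160 228 237  33  57  58  59  59  59  58  59
  55  32  74 176 145 110 113 114 114]
262 [ 54  52  53  54  48  83 171 158 156 155 156 155 156 155 155 155 155 190
 145 242 250 245 245 244 240 209 222 235  33  54  59  57  62  57  56  56
  58  33  72 177 135 112  91  93  94]
276 [ 55  55  52  52  49  83 167 156 154 156 156 155 155 153 155 155 154 190
 181 239 249 245 244 243 237 239 248 252 177 233 226 209 208 210 211 233
 232 232 231 232 246 247 255 142 153]
176 [ 56  55  55  47  22 255 254 247 246 246 246 246 246 246 246 246 246 246
 246 246 246 246 246 246 246 246 245 246 246 245 246 246 246 246 246 245
 245 246 245 246 245 245 245 245 245 245 245 245 245 245 245 245 245 245
 245 245 245 245 245 246 255 230  88  42  52  55  52  54]
178 [ 55  55  54  48  15 255 253 246 245 245 245 245 245 245 246 246 246 247
 247 247 247 247 247 247 247 246 246 246 246 246 246 246 246 246 246 246
 245 245 245 245 244 244 244 244 244 244 244 244 244 244 244 243 243 243
 243 243 242 243 242 244 254 215  83  44  51  55  54  54]
196 [ 75  75  73  72  62 114 117  83 131 255 251 249 248 249 251 245 170 154
 160 167 112  80  90 159 163 167 110  75  90 157 163 168 111  78 111 158
 162 167 110  77 112 159 162 165 112  78 110 159 162 156 141 255 255 251
 247 248 252 237 106  90 116  69  65  70  70  72  72  73]
rim [[ 23.86 -20.87  72.23]
 [ 23.87  -0.97  72.24]
 [ 23.88  20.4   72.25]]
cell [[12.01 -0.96 59.58]]
```

Request:
servo_tool --deltas '[[[0.0065,0,0],[0,0,0],0],[[0,0,0.02],[0,0,0],0],[[0,0,0.02],[0,0,0],0],[[0,0,0.02],[0,0,0],0],[[0,0,0.01],[0,0,0],0],[[0,0,0],[0,0,0],0]]'

```text
time_s: 9.6
eef_pos: [505.2, 166.6, 118.9]
ee_rot: [-0.0, 0.051, 0.999, -0.0]
force: [-0.1, -0.1, -1.9]
grip_width: 0.272
grip_force: 59.1
```

Request:
servo_tool --deltas '[[[0,0,0.01],[0,0,0],0],[[0,0,0.005],[0,0,0],0],[[0,0,0],[0,0,0],0]]'

```text
time_s: 9.9
eef_pos: [505.5, 166.6, 116.3]
ee_rot: [0.0, 0.051, 0.999, 0.0]
force: [0.8, -0.1, -0.5]
grip_width: 0.278
grip_force: 59.0
```

Request:
servo_tool --deltas '[[[0,0,0.01],[0,0,0],0],[[0,0,0.01],[0,0,0],0],[[0,0,0],[0,0,0],0]]'

```text
time_s: 10.2
eef_pos: [505.4, 166.6, 112.1]
ee_rot: [0.0, 0.051, 0.999, -0.0]
force: [0.9, 0.8, -1.9]
grip_width: 0.271
grip_force: 59.0
```

Request:
servo_tool --deltas '[[[0,0,0.01],[0,0,0],0],[[0,0,0.01],[0,0,0],0],[[0,0,0],[0,0,0],0]]'

```text
time_s: 10.5
eef_pos: [505.4, 166.6, 108.1]
ee_rot: [0.0, 0.051, 0.999, -0.0]
force: [0.9, 0.2, -1.1]
grip_width: 0.275
grip_force: 59.0
```

Request:
servo_tool --deltas '[[[0,0,0.01],[0,0,0],0],[[0,0,0.01],[0,0,0],0],[[0,0,0],[0,0,0],0]]'

```text
time_s: 10.8
eef_pos: [505.4, 166.7, 104.1]
ee_rot: [0.0, 0.051, 0.999, 0.0]
force: [2.3, 0.7, -2.5]
grip_width: 0.27
grip_force: 59.0
```

Request:
servo_tool --deltas '[[[0,0,0.01],[0,0,0],0],[[0,0,0.009],[0,0,0],0],[[0,0,0],[0,0,0],0],[[0,0,0],[0,0,0],0]]'

```text
time_s: 11.2
eef_pos: [505.4, 166.7, 100.3]
ee_rot: [0.0, 0.051, 0.999, 0.0]
force: [1.4, -0.0, -1.5]
grip_width: 0.269
grip_force: 59.0
```

Request:
servo_tool --deltas '[[[0,0,0.005],[0,0,0],0],[[0,0,0],[0,0,0],0]]'

```text
time_s: 11.4
eef_pos: [505.4, 166.6, 99.5]
ee_rot: [0.0, 0.051, 0.999, -0.0]
force: [1.2, 0.0, 0.3]
grip_width: 0.275
grip_force: 59.4
```

Request:
servo_tool --deltas '[[[0,0,0.005],[0,0,0],0],[[0,0,0],[0,0,0],0]]'

```text
time_s: 11.6
eef_pos: [505.4, 166.6, 98.5]
ee_rot: [0.0, 0.051, 0.999, 0.0]
force: [1.4, -0.8, 1.6]
grip_width: 0.272
grip_force: 59.4
```

Request:
servo_tool --deltas '[[[0,0,0.005],[0,0,0],0],[[0,0,0],[0,0,0],0]]'

```text
time_s: 11.8
eef_pos: [505.4, 166.6, 97.5]
ee_rot: [0.0, 0.051, 0.999, 0.0]
force: [1.9, -0.2, 2.6]
grip_width: 0.268
grip_force: 59.4
```

Request:
servo_tool --deltas '[[[0,0,0.005],[0,0,0],0],[[0,0,0],[0,0,0],0]]'

```text
time_s: 12.0
eef_pos: [505.4, 166.6, 96.4]
ee_rot: [0.0, 0.051, 0.999, 0.0]
force: [1.6, -1.2, 2.0]
grip_width: 0.27
grip_force: 59.5
```

Spring drag of about 2-3 N, and no seat yet.

Request:
servo_tool --deltas '[[[0,0,0.005],[0,0,0],0],[[0,0,0],[0,0,0],0]]'

```text
time_s: 12.2
eef_pos: [505.4, 166.6, 95.4]
ee_rot: [0.0, 0.051, 0.999, 0.0]
force: [2.5, 0.3, 0.9]
grip_width: 0.269
grip_force: 59.5
```

Request:
servo_tool --deltas '[[[0,0,0.005],[0,0,0],0],[[0,0,0],[0,0,0],0]]'

```text
time_s: 12.4
eef_pos: [505.4, 166.6, 94.4]
ee_rot: [0.0, 0.051, 0.999, 0.0]
force: [2.3, 0.0, 1.9]
grip_width: 0.274
grip_force: 59.5
```

Request:
servo_tool --deltas '[[[0,0,0.005],[0,0,0],0],[[0,0,0],[0,0,0],0]]'

```text
time_s: 12.6
eef_pos: [505.4, 166.6, 93.4]
ee_rot: [0.0, 0.051, 0.999, 0.0]
force: [2.5, -0.2, 1.1]
grip_width: 0.269
grip_force: 59.5
```

Request:
servo_tool --deltas '[[[0,0,0.005],[0,0,0],0],[[0,0,0],[0,0,0],0]]'

```text
time_s: 12.8
eef_pos: [505.4, 166.6, 92.4]
ee_rot: [0.0, 0.051, 0.999, 0.0]
force: [2.4, -0.5, 1.9]
grip_width: 0.272
grip_force: 59.5
```

Request:
servo_tool --deltas '[[[0,0,0.005],[0,0,0],0],[[0,0,0],[0,0,0],0]]'

```text
time_s: 13.0
eef_pos: [505.4, 166.6, 91.4]
ee_rot: [0.0, 0.051, 0.999, 0.0]
force: [2.8, -0.5, 2.4]
grip_width: 0.273
grip_force: 59.5
```

Request:
servo_tool --deltas '[[[0,0,0.005],[0,0,0],0],[[0,0,0],[0,0,0],0]]'

```text
time_s: 13.2
eef_pos: [505.4, 166.6, 90.4]
ee_rot: [0.0, 0.051, 0.999, 0.0]
force: [3.3, 0.2, 2.7]
grip_width: 0.273
grip_force: 59.5
```

Request:
servo_tool --deltas '[[[0,0,0.005],[0,0,0],0],[[0,0,0],[0,0,0],0]]'

```text
time_s: 13.4
eef_pos: [505.4, 166.6, 89.4]
ee_rot: [0.0, 0.051, 0.999, 0.0]
force: [4.4, -0.0, 2.2]
grip_width: 0.274
grip_force: 59.6
```

Request:
servo_tool --deltas '[[[-0.0015,0,0.005],[0,0,0],0],[[0,0,0],[0,0,0],0]]'

```text
time_s: 13.6
eef_pos: [505.5, 166.6, 88.2]
ee_rot: [-0.0, 0.051, 0.999, -0.0]
force: [2.5, 0.3, 0.9]
grip_width: 0.272
grip_force: 59.6
```

Request:
servo_tool --deltas '[[[-0.001,0,0.005],[0,0,0],0],[[0,0,0],[0,0,0],0]]'

```text
time_s: 13.8
eef_pos: [505.5, 166.6, 87.2]
ee_rot: [-0.001, 0.051, 0.999, -0.0]
force: [1.4, 0.6, 0.5]
grip_width: 0.274
grip_force: 59.5
```

Request:
servo_tool --deltas '[[[0,0,0.005],[0,0,0],0],[[0,0,0],[0,0,0],0]]'

```text
time_s: 14.0
eef_pos: [505.5, 166.6, 86.3]
ee_rot: [-0.0, 0.051, 0.999, -0.0]
force: [-0.3, 0.5, 2.3]
grip_width: 0.272
grip_force: 59.6
```

Request:
servo_tool --deltas '[[[0,0,0.005],[0,0,0],0],[[0,0,0],[0,0,0],0]]'

```text
time_s: 14.2
eef_pos: [505.6, 166.6, 85.8]
ee_rot: [-0.0, 0.051, 0.999, -0.0]
force: [-1.4, 0.2, 6.5]
grip_width: 0.277
grip_force: 60.3
```

Seat contact (6.5 N). I'll press a little more.

Request:
servo_tool --deltas '[[[0,0,0.003],[0,0,0],0],[[0,0,0],[0,0,0],0]]'

```text
time_s: 14.4
eef_pos: [505.7, 166.6, 85.6]
ee_rot: [-0.0, 0.051, 0.999, -0.0]
force: [-2.3, -0.9, 10.5]
grip_width: 0.272
grip_force: 60.8
```

Request:
servo_tool --deltas '[[[0,0,0],[0,0,0],0],[[0,0,0],[0,0,0],0],[[0,0,0],[0,0,0],0.3],[[0,0,0],[0,0,0],0.4],[[0,0,0],[0,0,0],0.5],[[0,0,0],[0,0,0],0.6],[[0,0,0],[0,0,0],0.6]]'

```text
time_s: 15.1
eef_pos: [505.8, 166.6, 84.7]
ee_rot: [-0.0, 0.051, 0.999, -0.0]
force: [-0.3, 0.6, 0.3]
grip_width: 0.6
grip_force: 0.0
```

Request:
servo_tool --deltas '[[[0,0,-0.02],[0,0,0],0.6],[[0,0,-0.05],[0,0,0],0.6],[[0,0,-0.1],[0,0,0],0.6],[[0,0,-0.1],[0,0,0],0.6],[[0,0,-0.1],[0,0,0],0.6],[[0,0,-0.1],[0,0,0],0.6],[[0,0,0],[0,0,0],0.6],[[0,0,0],[0,0,0],0.6]]'

```text
time_s: 15.9
eef_pos: [505.7, 166.6, 179.0]
ee_rot: [0.0, 0.051, 0.999, 0.0]
force: [-0.0, 1.1, -0.4]
grip_width: 0.598
grip_force: 0.0
```

Run:
```python
from h import *
P=pose(); print(P[1]); b=optics.capture("wrist"); a=optics.capture("scene"); cv2.imwrite("pics/w4.png",b)
np.savez("w4.npz",R=P[0],p=P[1])
cv2.imwrite("pics/crop4.png",np.hstack([cv2.resize(b[100:300,155:355],(400,400)),cv2.resize(a[190:290,165:265],(400,400),interpolation=2)]))
print(proj("wrist",[[504.8,166.3,110.4-.0]],P))
```

```text
[505.74787168 166.58425758 178.95423479]
[[255.75880248 203.52935078]]
```

View pics/crop4.png

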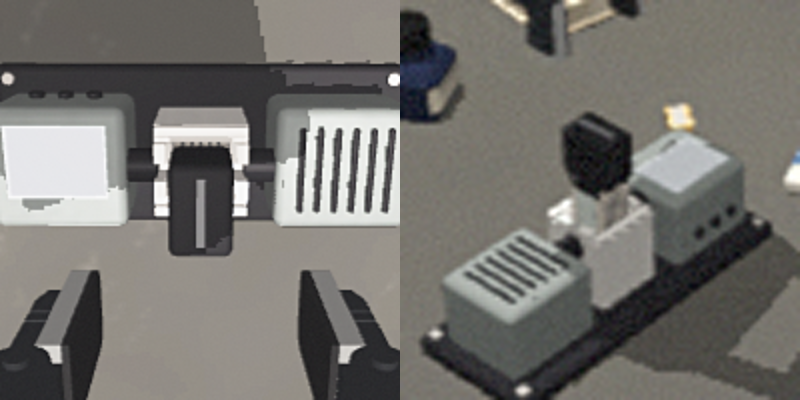

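The cell stands upright and square in the well, with the clear faces toward the lamp and meter and the cap at wrist pixel (255,200), close to the expected (256,203). The fingers are clear, so I'm handing it in.

```bash
python3 -c "
from rig import ctrl; print(ctrl.finish_job())"
```

```text
the job is handed in; nothing more can be done
None
```

The job is handed in with no verdict shown: the cell went about 36 mm into the well, was pressed on the sprung seat to about 10.5 N, and was released upright with its clear faces toward the lamp and meter.

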